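# Reverse the ratchet of an inlay press and press the panel down firmly

### The job

The black inlaid panel lies ready in the small screw press, but the ratchet handle on top is still set to raise the pad. Flip its thumb lever to the clockwise (lowering) side, swing the handle back counter-clockwise first to feel that it now free-wheels, then work the handle to and fro until the cork pad bears firmly on the panel: stop when driving the handle takes about half as much force again as it did while the pad was still coming down, because pressing much harder cracks the inlay. Leave the lever on that side, and the panel and everything else on the bench where they lie.

Things in the scene. Friction and masses are not known exactly. Their poses are not given: they have to be found in the camera images.
- press: small iron screw press fixed on the bench: bed 220 x 250 x 25 mm, two upright steel columns 18 mm thick, 85 mm to either side (y) of the screw, crosshead between them 125 to 155 mm above the bench, ratchet head 80 mm across on top. Column tops reach 207 mm. Origin under the screw on the bench; -x is its front, towards which the handle points at mid swing, z up
- press_axis (a point): point on the vertical screw axis, level with the flat top of the ratchet head, 189 mm above the bench; a hex nut 22 mm wide stands 11 mm above it
- grip (a point): centre of the black rubber grip (25 mm thick, 76 mm long, level, pointing at the screw axis) of the ratchet handle; 168 mm from the screw axis, 176 mm above the bench. Between grip and head the bar is 18 mm thick. The handle only turns about the screw axis and keeps its height
- handle (a joint): swing of the ratchet handle, rad: 0 at the press's front, positive clockwise from above; columns stop it at -1.33 and 1.33. Driving the screw with the pad clear takes 5 to 6.5 N at the grip (slow to brisk), free-wheeling 1 to 3 N with clicks. When the pad bears, the force rises: 1 N more at the grip is about 66 N more on the pad. The press keeps its force when the handle is let go or swung back free
- wheel: the screw with its ratchet wheel inside the head, mostly hidden; origin on the screw axis at the head's underside. 12 teeth, so the handle can swing idly up to 0.55 rad before it drives. One turn clockwise from above lowers the pad 16 mm, counter-clockwise raises it
- lever (a joint): direction lever, rad: small dark steel thumb lever on top of the head, on an upright pin 50 mm from the screw axis towards the grip, pointing at the grip. Below 0: set to raise; above 0: set to lower; positive clockwise from above, stops -0.38 and 0.38. A spring snaps it away from the middle. Starts below 0. Flipped, it may rest at only 0.15 until the handle swings and the pawl drops between teeth
- tab (a point): upright thumb tab at the lever's free end, 8 x 8 mm, 26 mm high, 32 mm from the lever's pin, 82 mm from the screw axis. Point on the tab's centre line, 207 mm above the bench, 11 mm below its top; the lever's flat arm under it tops at 196 mm. Pushing it across (24 mm from stop to stop) takes about 3 N; the handle's own drag, 0.2 N m, keeps the handle still
- pad: foot of the press ram: steel plate 94 x 76 mm, 10 mm thick, faced below with some millimetres of worn cork; origin at the middle of the plate's top. It only goes up and down; the cork starts 2 to 5 mm above the panel, which cannot be measured closely enough. Firm is 100 to 350 N on the panel, about half as hard again at the handle as running free; over 500 N cracks the inlay. From touch to 350 N is under 1 mm
- panel_center (a point): centre of the black lacquered panel with pearl inlay, 150 x 116 mm and 20 to 25 mm thick, lying loose on a plywood board on the press bed, under the pad
- flat_brush: bystander: flat lacquer brush 190 mm long lying on the bench in front of the press; origin at its underside
- spatula: bystander: spatula 200 mm long lying on the bench in front of the press; origin at its underside
- wood_block: bystander: wooden block 90 x 45 x 35 mm beside the press; origin at its underside
- mint_bowl: bystander: mint green bowl, 150 mm across, 65 mm high; origin at its underside
- lacquer_jar: bystander: glass jar of lacquer, 72 mm across, 85 mm high; origin at its underside
- lacquer_dome: bystander: black lacquered dome with pearl petals, 172 mm across, 67 mm high; origin at its underside
- pearl_tray: bystander: wooden tray 150 x 200 x 30 mm with pearl shell chips; origin at its underside
- red_box: bystander: dark red box 130 x 170 x 55 mm; origin at its underside

How it is judged:
By the outcome, as a careful person would: the job done as asked, in the order asked, and still so for the second after the job is handed in, with the robot touching nothing.
It also fails if it takes over 70 s, if anything falls off the work surface, if the arm or the gripper's body presses on something with over 40 N, if the wrist force passes 120 N, or if a joint passes its speed limit or range.

### The arm

A 6-joint arm with a two-finger parallel gripper is mounted at the origin on the work surface. World frame = base frame: x ahead of the robot, y to its left, z up, the work surface at z = 0. Lengths are in m, angles in rad, forces in N, time in s.
With the tool pointing down it reaches from about 0.15 to 0.775 m from the base axis. Payload 6.1 kg.
Tool frame: the origin (TCP) lies between the finger pads; the fingertips stand 19 mm ahead of it and the grasp point (between the pads) is the TCP; z points along the fingers, y is the line along which they close (so a half turn about z gives the same grasp; the last joint's range is limited). The gripper opens to 85 mm and grips with 20 to 120 N. Pads are 22 mm wide; open, the fingers measure 114 mm over their backs; the gripper's body (76 mm by 85 mm) begins 54 mm behind the grasp point. The pads swing forward as they close: fully open they stand 13 mm farther back than shut.
Start: joints at [-1.188, 0.126, -0.04, 1.405, 0, 1.571], TCP at [0.196, -0.487, 0.25] pointing down, gripper open.
Joint ranges: [-2.72, 2.72], [-0.95, 1.95], [-1.27, 1.35], [-1.78, 2.02], [-1.46, 1.47], [-3.14, 3.14]. Speed limits (rad/s): [2.39, 2.39, 3.01, 3.14, 3.14, 3.14].

### API

Orientations are given as a rotation vector (axis times angle).
In Python, from rig import read_state, read_camera, calibration, close_job gives the robot as it stands. The module is installed in compiled form; this text tells all that it offers.
- The arm moves only by the tool play_rows, never from a script. Its argument "series" is a list of rows, each a list of 4 numbers: the shift along the tool's x, y, z in mm, then the turn about the tool's z in rad. In form: [[tx, ty, tz, turn], ...]. A call has 1 to 8 rows; each row is the pose to reach, as a shift and turn from the pose commanded when the call began, along the tool's axes at that moment; what a row does not reach only later rows make up. A row lasts 1/8 s, in which the tool goes at most 62.5 mm and 10.7 degrees, less where a joint would pass 70% of its speed; a pose out of reach is approached as far as the arm can. A call with a gripper value outside its range is refused whole. "jaw" is the opening, from 0 (shut) to 1 (fully open), set as the call begins (left out, the last holds). The fingers move at their own pace and stop on an object; the grip force is fixed at half the most. Time passes only in rows, so rows that repeat a pose let the fingers close. It gives the time, the measured TCP pose, the force, the opening and the grip force at its end, in the units of the state.
- read_state(): the state, without advancing time (a new reading comes with each control period).
- read_camera(name): name is "scene" or "top" or "wrist"; returns the picture (384x512x3 uint8, red, green, blue); there is no depth.
- calibration(name): a dict with "fx", "fy", "cx", "cy" (pixels), "R" (3x3) and "t" (3): a world point X has camera coordinates R X + t; the wrist camera has in their place "mount" (4x4, takes a point from camera to tool coordinates, whose origin is the TCP and whose axes are the flange's). Camera axes: x right, y down, z forward; pixel columns grow to the right and rows downward; lengths in m; the calibration is good to about 2 mm. The wrist camera is an equidistant fisheye: a pixel r from the principal point sees the ray r / f radians off the axis. A picture is of the moment at which its call begins: read the wrist's pose just before it. calibration takes no time and is no camera call.
- close_job(): hands the job in; it is judged then, once.
The state is a dict: "t": time; "joint_pos": joint angles; "joint_vel": joint speeds; "tau": joint torques, N m; "tool_pos": TCP position; "orientation": TCP orientation; "force": force on the tool from outside, world axes, zero at the start; "torque": the same for the moment, N m; "gripper_width": finger opening in m; "finger_force": force on a finger pad.
Only numpy, scipy, OpenCV 4.12 (cv2) and the standard library are available. Lean on these libraries where they do the work, as an engineer would, in place of code of your own. Each camera call takes 0.05 s, during which the arm holds its last target. There are 200 camera calls.

## Working session

There is one attempt and no reset: what is moved stays moved. The work goes in short steps, Python scripts to look and compute and a tool call to move; the robot and the scene stay as the last step left them, time stands still between calls to the robot, and variables do not carry over. Pictures are saved under pics/ and viewed, at most 10 in all, crops included, and the job is handed in when it is done.

Besides the shell and the picture viewer there is one more tool, called as name(argument=value, ...) on one line, values as JSON. play_rows: Moves the arm, as the interface text tells. Its arguments: {"type":"object","properties":{"series":{"type":"array","items":{"type":"array","items":{"type":"number"}}},"jaw":{"type":"number"}},"required":["series"]}

```bash
mkdir -p pics; python3 - <<'E'
from rig import *
import cv2,numpy as np
s=read_state();print(s)
for n in("scene","top"):
    im=read_camera(n);cv2.imwrite(f"pics/{n}0.png",im[:,:,::-1]);c=calibration(n);print(n,c)
a=cv2.imread("pics/scene0.png");b=cv2.imread("pics/top0.png")
print(calibration("wrist"))
E
```

```text
{'t': 0.0, 'joint_pos': array([-1.18800487e+00,  1.26345359e-01, -4.06037336e-02,  1.40539000e+00,
       -2.38870163e-05,  1.57080836e+00]), 'joint_vel': array([ 1.04682313e-03,  9.10943688e-04, -1.46026635e-03, -3.22924473e-04,
       -1.10429642e-03, -7.51645779e-05]), 'tau': array([-1.01491737e-04, -4.35912287e+01,  3.52924490e+01,  1.70899252e-02,
       -3.52145832e-06, -1.02598958e-05]), 'tool_pos': array([ 0.19594706, -0.48665754,  0.24954857]), 'orientation': array([-3.08274725e+00, -5.97317253e-01,  4.97608584e-04]), 'force': array([ 0.19363483, -0.56842418, -0.67549018]), 'torque': array([ 0.03910351, -0.00039085, -0.00590634]), 'finger_force': 0.0, 'gripper_width': 0.08551444820807544}
scene {'fx': 433.24785373243594, 'fy': 433.24785373243594, 'cx': 250.69800905332716, 'cy': 188.25345274059552, 'R': array([[ 0.51898463,  0.85468813, -0.01277333],
       [ 0.47544431, -0.30105382, -0.8266313 ],
       [-0.71035741,  0.42293593, -0.56259892]]), 't': array([-0.28972613, -0.12961577,  1.99518104])}
top {'fx': 352.2545980407468, 'fy': 352.2545980407468, 'cx': 261.683176365547, 'cy': 192.1576360460473, 'R': array([[ 0.01908552, -0.99955606, -0.02287848],
       [-0.990495  , -0.01578501, -0.13664001],
       [ 0.13621821,  0.02526887, -0.99035654]]), 't': array([0.00402826, 0.54092993, 1.12278302])}
{'fx': 297.3186396354542, 'fy': 297.3186396354542, 'cx': 256.00160538784667, 'cy': 193.1455397532606, 'mount': array([[-5.00321873e-04, -9.55152147e-01, -2.96115056e-01,
         7.51098750e-02],
       [ 9.99999293e-01, -7.97220805e-04,  8.81905996e-04,
        -1.53701707e-04],
       [-1.07842349e-03, -2.96114405e-01,  9.55151871e-01,
        -1.23468626e-01],
       [ 0.00000000e+00,  0.00000000e+00,  0.00000000e+00,
         1.00000000e+00]])}
```

View pics/top0.png

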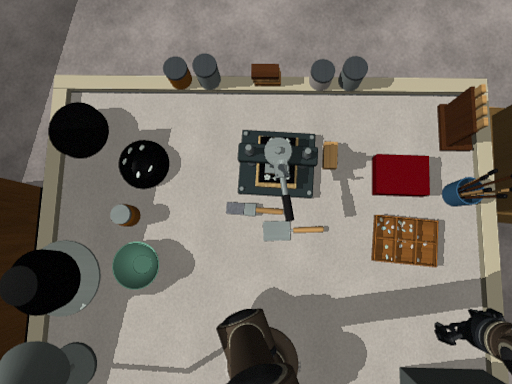

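View pics/scene0.png

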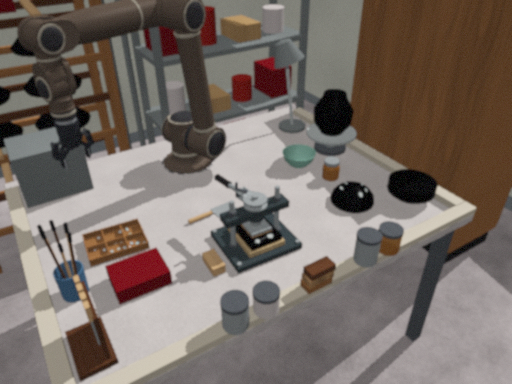

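The top view shows the head near (278,150), the column tops near (249,149) and (308,153), and the grip near (288,207). I'll enlarge that area and cast rays.

```bash
cat > h.py <<'E'
from rig import *
import cv2,numpy as np
from scipy.spatial.transform import Rotation as Ro
def ray(n,u,v,z):
    c=calibration(n);R=np.array(c["R"]);o=-R.T@c["t"]
    d=R.T@[(u-c["cx"])/c["fx"],(v-c["cy"])/c["fy"],1]
    return o+d*(z-o[2])/d[2]
def wray(u,v,z,s):
    c=calibration("wrist");M=np.array(c["mount"]);x=np.array([u-c["cx"],v-c["cy"]]);r=np.hypot(*x);th=r/c["fx"]
    d=np.r_[x/r*np.sin(th),np.cos(th)];R=Ro.from_rotvec(s["orientation"]).as_matrix()
    o=s["tool_pos"]+R@M[:3,3];d=R@M[:3,:3]@d
    return o+d*(z-o[2])/d[2]
def wpix(P,s):
    c=calibration("wrist");M=np.array(c["mount"]);R=Ro.from_rotvec(s["orientation"]).as_matrix()
    q=M[:3,:3].T@(R.T@(np.array(P)-s["tool_pos"])-M[:3,3]);th=np.arctan2(np.hypot(q[0],q[1]),q[2]);k=q[:2]/np.hypot(q[0],q[1])
    return c["cx"]+c["fx"]*th*k[0],c["cy"]+c["fx"]*th*k[1]
E
python3 - <<'E'
from h import *
for nm,u,v,z in(("head",278,150,.189),("colL",249,149,.207),("colR",308,153,.207),("grip",288.5,207,.176)): print(nm,ray("top",u,v,z))
im=cv2.imread("pics/top0.png")[115:235,220:340]
cv2.imwrite("pics/c1.png",cv2.resize(im,(600,600),interpolation=cv2.INTER_CUBIC))
s=read_state();print(Ro.from_rotvec(s["orientation"]).as_matrix().round(3))
E
```

```text
head [ 0.6441532  -0.03537882  0.189     ]
colL [0.64128171 0.04778685 0.207     ]
colR [ 0.63180166 -0.12029501  0.207     ]
grip [ 0.47986813 -0.06792257  0.176     ]
[[ 0.928  0.374 -0.001]
 [ 0.374 -0.928  0.001]
 [ 0.    -0.001 -1.   ]]
```

View pics/c1.png

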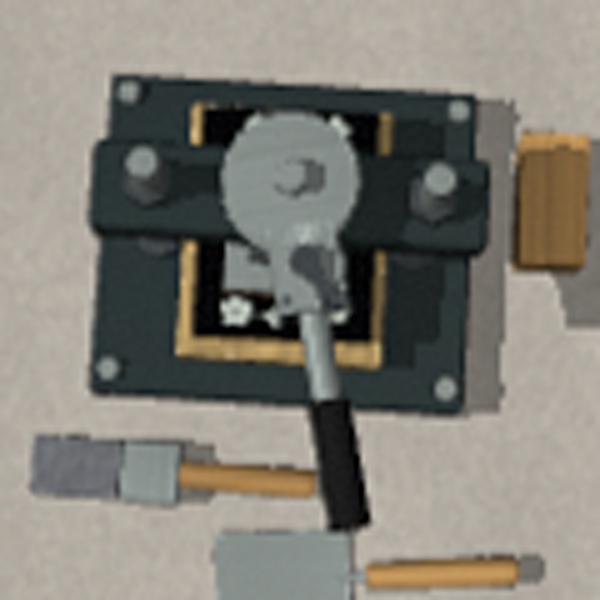

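Grip at 0.168 m from the head and columns 0.168 m apart agree with the given sizes. The handle is at about −0.25 rad, with the lever tab on the −y side. I'll shut the fingers and go above the press.

play_rows(series=[[40, -17, -20, 0.02], [95, -41, -40, 0.05], [150, -65, -50, 0.08], [205, -88, -50, 0.11], [260, -112, -50, 0.14], [315, -136, -50, 0.17], [370, -159, -50, 0.184], [420, -181, -50, 0.184]], jaw=0)

```text
t: 1.1
tool_pos: [0.5192, -0.1604, 0.2999]
orientation: [-3.126, -0.312, 0.001]
force: [0.1, -1.5, 1.0]
gripper_width: 0.0002
finger_force: 0.0
```

```bash
python3 - <<'E'
from h import *
s=read_state();print(s["t"],s["tool_pos"],s["gripper_width"],Ro.from_rotvec(s["orientation"]).as_matrix().round(3))
im=read_camera("wrist");cv2.imwrite("pics/w1.png",cv2.resize(im[:,:,::-1],(768,576)))
np.save("s1.npy",np.r_[s["tool_pos"],s["orientation"]])
E
```

```text
1.1 [ 0.51921008 -0.16042458  0.29987246] 0.00015401489538692235 [[ 0.98   0.198 -0.001]
 [ 0.198 -0.98   0.   ]
 [-0.001 -0.    -1.   ]]
```

View pics/w1.png

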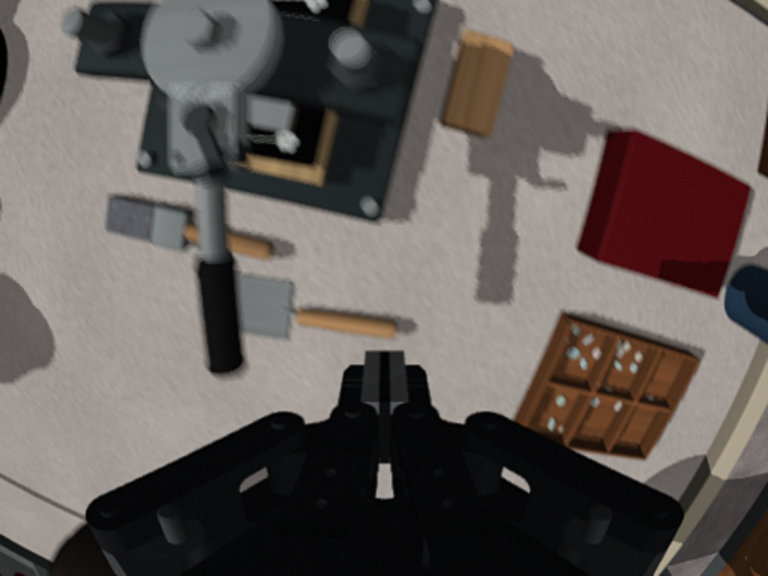

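The wrist view shows the nut near (203,28), column top (350,48), grip spanning (217,262)–(225,370) and a dark lever (195–232, 105–170), in 1.5× pixels. I'll zoom on the lever and compute.

```bash
python3 - <<'E'
from h import *
a=np.load("s1.npy");s=dict(tool_pos=a[:3],orientation=a[3:])
for n,u,v,z in(("nut",205,25,.2),("headc",211,40,.189),("colR",349,46,.207),("gripA",217,262,.1885),("gripB",225,365,.1885),("pin",203,115,.196)):print(n,wray(u/1.5,v/1.5,z,s))
im=cv2.imread("pics/w1.png")[0:260,60:320];cv2.imwrite("pics/c2.png",cv2.resize(im,(600,600),interpolation=cv2.INTER_CUBIC))
E
```

```text
nut [ 0.64801025 -0.03956808  0.2       ]
headc [ 0.64210656 -0.04010973  0.189     ]
colR [ 0.6429826  -0.11859864  0.207     ]
gripA [ 0.5189227  -0.06391412  0.1885    ]
gripB [ 0.45459772 -0.07372924  0.1885    ]
pin [ 0.5993764  -0.04719121  0.196     ]
```

View pics/c2.png

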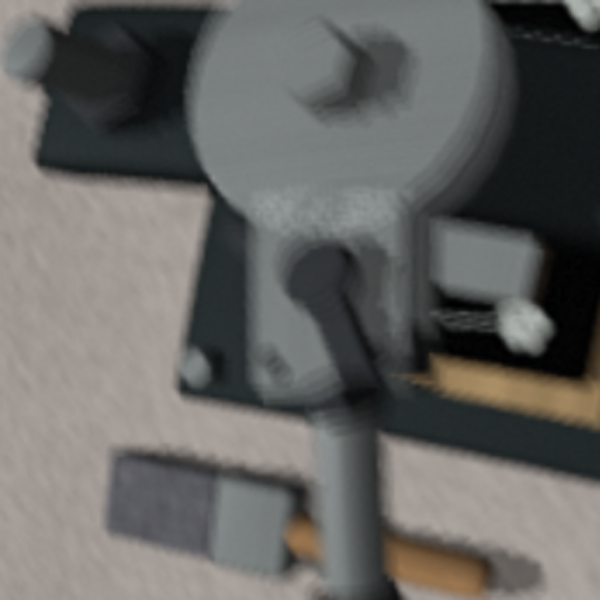

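Axis ≈ (0.642,−0.038), handle yaw ≈ 0.195, tab ≈ (0.566,−0.065), which is about tool shift (65,−84) from here. I'll go down beside it on its outer side first.

play_rows(series=[[35, -30, 20, 0], [65, -52, 40, 0], [65, -54, 65, 0], [65, -54, 78, 0], [65, -54, 78, 0]])

```text
t: 1.78
tool_pos: [0.5704, -0.0967, 0.2214]
orientation: [-3.126, -0.311, 0.003]
force: [0.3, 0.1, 0.1]
gripper_width: 0.0001
finger_force: 0.0
```

```bash
python3 - <<'E'
from h import *
s=read_state();print(s["tool_pos"],s["force"]);
im=read_camera("wrist")[:,:,::-1]
np.save("s2.npy",np.r_[s["tool_pos"],s["orientation"]])
print(wpix([.566,-.065,.207],s),wpix([.642,-.038,.2],s))
cv2.imwrite("pics/w2.png",cv2.resize(im[60:300,100:400],(750,600),interpolation=cv2.INTER_CUBIC))
E
```

```text
[ 0.57038144 -0.09666805  0.22144024] [0.3301793  0.09728164 0.09977294]
(np.float64(195.62224300343627), np.float64(248.04772930433631)) (np.float64(167.5820873917912), np.float64(93.045144644254))
```

View pics/w2.png

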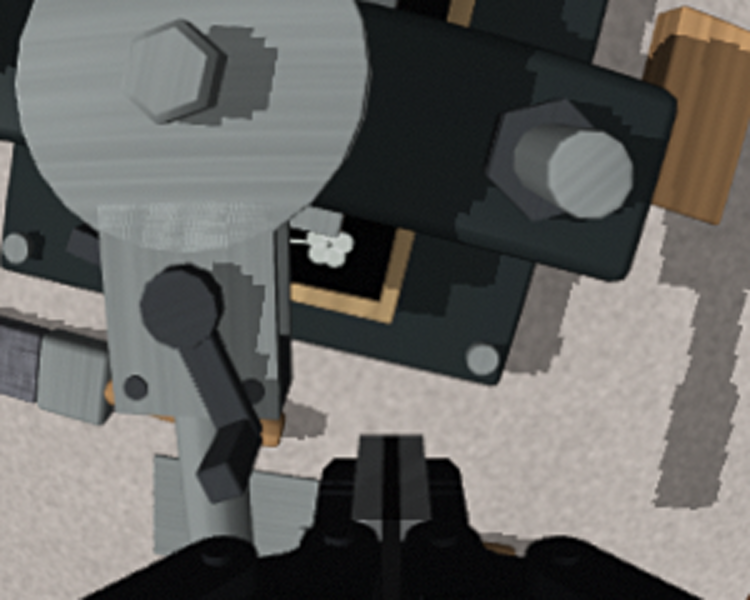

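The tab stands at crop (230,462), raw (192,245), within 4 px of the prediction (196,248), and the nut fits as well. I'll push the tab across (tool −y).

play_rows(series=[[-2, -8, 0, 0], [-2, -16, 0, 0], [-2, -22, 0, 0], [-2, -28, 0, 0], [-2, -34, 0, 0], [-2, -38, 0, 0]])

```text
t: 2.58
tool_pos: [0.5616, -0.059, 0.2223]
orientation: [-3.126, -0.312, -0.0]
force: [0.2, -1.9, -0.3]
gripper_width: 0.0001
finger_force: 0.6
```

play_rows(series=[[0, -4, 0, 0], [0, -8, 0, 0], [0, -8, 0, 0]])

```text
t: 2.95
tool_pos: [0.5601, -0.0513, 0.2222]
orientation: [-3.126, -0.313, 0.0]
force: [0.6, -0.7, 0.8]
gripper_width: 0.0001
finger_force: 0.0
```

```bash
python3 - <<'E'
from h import *
s=read_state();print(s["tool_pos"],s["force"]);
im=read_camera("wrist")[:,:,::-1]
cv2.imwrite("pics/w3.png",cv2.resize(im[60:300,100:400],(750,600),interpolation=cv2.INTER_CUBIC))
E
```

```text
[ 0.5601193  -0.05128175  0.22221827] [ 0.62312847 -0.65812277  0.77723076]
```

View pics/w3.png

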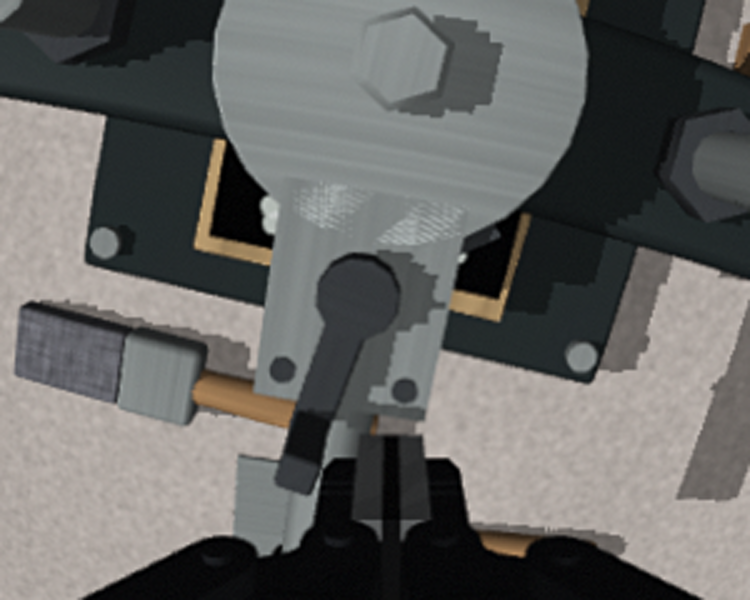

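The lever has snapped over: the tab is now at crop (300,470), left of the handle line, clear of the finger. I'll check that the handle stayed put, then lift and go over the grip.

```bash
python3 - <<'E'
from h import *
s=read_state()
p=wray(100+358/2.5,60+292/2.5,.2,s);n=wray(100+403/2.5,60+58/2.5,.2,s);print("pin",p,"nut",n,"yaw",np.arctan2(*(n-p)[[1,0]]),np.hypot(*(n-p)[:2]))
a=np.load("s2.npy");s=dict(tool_pos=a[:3],orientation=a[3:])
p=wray(100+182/2.5,60+303/2.5,.2,s);n=wray(100+168/2.5,60+72/2.5,.2,s);print("before pin",p,"nut",n,"yaw",np.arctan2(*(n-p)[[1,0]]),np.hypot(*(n-p)[:2]))
E
```

```text
pin [ 0.59671285 -0.03755618  0.2       ] nut [ 0.64419536 -0.0371419   0.2       ] yaw 0.00872458948819396 0.04748432140987771
before pin [ 0.59786667 -0.04730062  0.2       ] nut [ 0.64407222 -0.03742787  0.2       ] yaw 0.21050490215036868 0.047248533712399815
```

play_rows(series=[[0, 6, -25, 0], [-10, 6, -50, 0], [-50, 3, -50, 0], [-85, 3, -50, 0], [-85, 3, -50, 0]], jaw=0.6)

```text
t: 3.62
tool_pos: [0.4758, -0.0718, 0.2731]
orientation: [3.126, 0.31, 0.002]
force: [1.3, 0.3, -0.5]
gripper_width: 0.0512
finger_force: 0.0
```

```bash
python3 - <<'E'
from h import *
s=read_state();print(s["tool_pos"],s["gripper_width"])
im=read_camera("wrist")[:,:,::-1]
cv2.imwrite("pics/w4.png",cv2.resize(im[0:384,60:460],(750,720))[:600])
im=read_camera("top")[:,:,::-1];cv2.imwrite("pics/t4.png",im)
E
```

```text
[ 0.47581414 -0.07178755  0.27314597] 0.05118008499963627
```

View pics/w4.png

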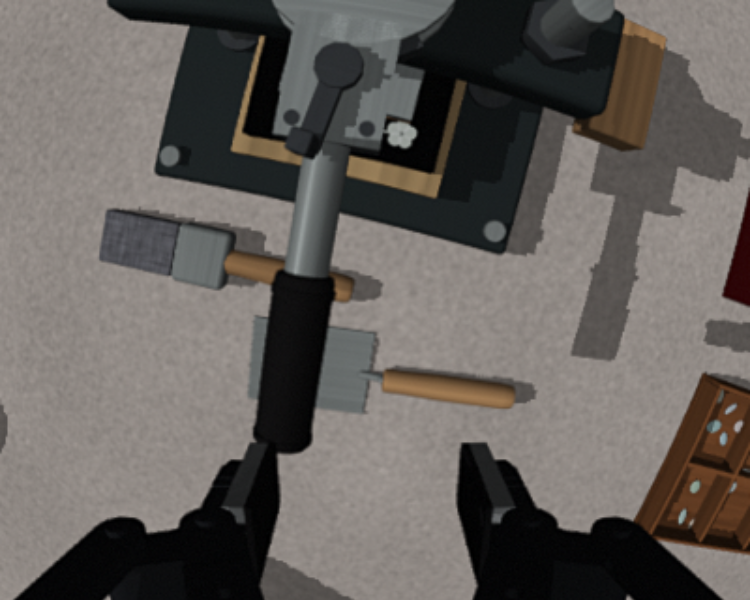

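The handle has turned clockwise along with the lever, about 0.2 rad. The grip now runs from crop (303,285) to (285,440). I'll recompute its position.

```bash
python3 - <<'E'
from h import *
s=read_state()
for z in(.176,.1885):
  A=wray(60+303/1.875,280/1.875,z,s);B=wray(60+285/1.875,443/1.875,z,s);print(A,B,(A+B)/2,np.arctan2(*(A-B)[[1,0]]))
C=np.array([.643,-.0375]);M=((A+B)/2)[:2];print(np.hypot(*(M-C)),np.arctan2(*(C-M)[::-1]))
R=Ro.from_rotvec(s["orientation"]).as_matrix()
for y in(0.,.01,.02,.03):
  g=np.r_[C-.168*np.array([np.cos(y),np.sin(y)]),.176];print(y,g,R.T@(g-s["tool_pos"])*1e3)
print(np.arctan2(R[1,0],R[0,0]))
E
```

```text
[ 0.51325856 -0.03830069  0.176     ] [ 0.44107909 -0.0421181   0.176     ] [ 0.47716883 -0.0402094   0.176     ] 0.05283855238620668
[ 0.51541028 -0.03934579  0.1885    ] [ 0.44732874 -0.04294647  0.1885    ] [ 0.48136951 -0.04114613  0.1885    ] 0.05283855238620649
0.16167161031783428 0.022554614779123464
0.0 [ 0.475  -0.0375  0.176 ] [  3.94555052 -33.95393469  96.60709925]
0.01 [ 0.4750084  -0.03917997  0.176     ] [  3.62268864 -32.30525744  96.60708349]
0.02 [ 0.4750336  -0.04085978  0.176     ] [  3.31632938 -30.65343405  96.60708837]
0.03 [ 0.47507559 -0.04253924  0.176     ] [  3.02650338 -28.99862972  96.60711387]
0.19838371986022535
```

play_rows(series=[[3, -16, 0, 0.09], [3, -31, 10, 0.178], [3, -31, 40, 0.178], [3, -31, 70, 0.178], [3, -31, 96, 0.178], [3, -31, 96, 0.178]])

```text
t: 4.47
tool_pos: [0.4737, -0.0401, 0.1742]
orientation: [-3.141, -0.033, 0.007]
force: [-0.5, -0.4, 0.5]
gripper_width: 0.051
finger_force: 0.0
```

play_rows(series=[[0, 0, 0, 0], [0, 0, 0, 0], [0, 0, 0, 0]], jaw=0.38)

```text
t: 4.85
tool_pos: [0.4747, -0.0405, 0.1772]
orientation: [3.141, 0.033, 0.002]
force: [1.0, 0.0, 0.7]
gripper_width: 0.0324
finger_force: 0.0
```

Caged loosely on the grip. Now I'll swing counter-clockwise (tool +y) by 1.0 rad along the arc.

play_rows(series=[[1.3, 20.9, 0, -0.125], [5.2, 41.6, 0, -0.25], [11.7, 61.5, 0, -0.375], [20.6, 80.5, 0, -0.5]])

```text
t: 5.35
tool_pos: [0.4965, -0.1209, 0.1769]
orientation: [-3.034, -0.815, -0.001]
force: [0.3, 2.2, 0.6]
gripper_width: 0.0326
finger_force: 0.7
```

play_rows(series=[[1.3, 20.9, 0, -0.125], [5.2, 41.6, 0, -0.25], [11.7, 61.5, 0, -0.375], [20.6, 80.5, 0, -0.5]])

```text
t: 5.85
tool_pos: [0.5543, -0.1807, 0.1766]
orientation: [-2.738, -1.539, 0.001]
force: [-1.8, 1.7, 0.3]
gripper_width: 0.0324
finger_force: 0.8
```

```bash
python3 - <<'E'
from h import *
s=read_state();print(s["t"],s["tool_pos"],s["force"],s["torque"])
im=read_camera("wrist")[:,:,::-1]
cv2.imwrite("pics/w5.png",cv2.resize(im[0:384,60:460],(750,720))[:600])
E
```

```text
5.85 [ 0.55434497 -0.1806538   0.17660652] [-1.76523443  1.67318751  0.29429951] [ 0.29202797  0.19909433 -0.0543883 ]
```

View pics/w5.png

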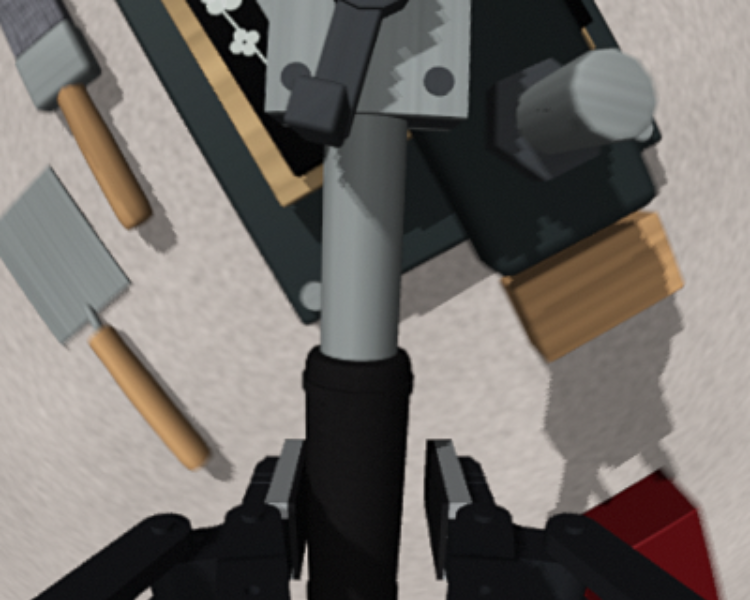

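Lever on the lowering side (tab at crop (320,105)), about 2.3 N free-wheeling, grip well caged. Now I'll drive clockwise; the first 0.6 rad can't reach the panel.

play_rows(series=[[1.2, -20.1, 0, 0.12], [4.8, -39.9, 0, 0.24], [10.8, -59.2, 0, 0.36], [16.4, -72.4, 0, 0.445], [19.8, -79, 0, 0.49], [23.4, -85.4, 0, 0.533]])

```text
t: 6.65
tool_pos: [0.4943, -0.1163, 0.1769]
orientation: [3.047, 0.752, 0.002]
force: [3.2, -5.0, -2.1]
gripper_width: 0.0326
finger_force: 3.0
```

play_rows(series=[[0.2, -8.4, 0, 0.05], [0.8, -16.8, 0, 0.1], [1.9, -25.1, 0, 0.15], [3.3, -33.4, 0, 0.2]])

```text
t: 7.15
tool_pos: [0.4816, -0.0854, 0.1768]
orientation: [3.107, 0.443, 0.003]
force: [3.5, -5.8, -1.4]
gripper_width: 0.0326
finger_force: 3.0
```

```bash
cat > f.py <<'E'
from h import *
s=read_state();R=Ro.from_rotvec(s["orientation"]).as_matrix();C=np.array([.643,-.0375]);d=C-s["tool_pos"][:2]
ps=np.arctan2(R[1,0],R[0,0])
print(s["t"],"th",-.056-ps,"th_pos",-.056-np.arctan2(d[1],d[0]),"r",np.hypot(*d),"Ftool",R.T@s["force"],"tz",s["torque"][2],s["tool_pos"])
E
python3 f.py
```

```text
7.15 th -0.33958917580849973 th_pos -0.3442171137478392 r 0.1683806062525903 Ftool [1.67939374 6.57373127 1.38925122] tz -0.006097404798431322 [ 0.48156473 -0.08536106  0.17684572]
```

About 6 N running free at this pace. I'll go on in small strokes at the same pace, watching the force.

play_rows(series=[[0.2, -8.4, 0, 0.05], [0.8, -16.8, 0, 0.1]])

```text
t: 7.4
tool_pos: [0.4775, -0.069, 0.1768]
orientation: [3.125, 0.288, 0.003]
force: [2.1, -5.6, -1.5]
gripper_width: 0.0327
finger_force: 3.0
```

```bash
python3 f.py
```

```text
7.4 th -0.2395889235298376 th_pos -0.24424345753898585 r 0.16846685908626077 Ftool [1.00155305 5.90097917 1.56741643] tz 0.066148918398108 [ 0.4775092  -0.06902582  0.17684139]
```

play_rows(series=[[0.2, -8.4, 0, 0.05], [0.8, -16.8, 0, 0.1]])

```text
t: 7.65
tool_pos: [0.4751, -0.0524, 0.1768]
orientation: [3.136, 0.131, 0.003]
force: [3.3, -5.9, -0.9]
gripper_width: 0.0323
finger_force: 3.0
```

```bash
python3 f.py
```

```text
7.65 th -0.13956452700359767 th_pos -0.144522264218426 r 0.16856152596565593 Ftool [2.77449336 6.13502677 0.9354384 ] tz 0.09206918946329723 [ 0.47509848 -0.05240197  0.17682183]
```

play_rows(series=[[0.2, -8.4, 0, 0.05], [0.8, -16.8, 0, 0.1]])

```text
t: 7.9
tool_pos: [0.4744, -0.0356, 0.1768]
orientation: [3.138, -0.026, 0.003]
force: [2.0, -5.5, -1.6]
gripper_width: 0.0322
finger_force: 2.9
```

```bash
python3 f.py
```

```text
7.9 th -0.039540615048359914 th_pos -0.044985630598527344 r 0.16864614890170593 Ftool [2.10565221 5.49708575 1.62975122] tz 0.05715824629042419 [ 0.47436408 -0.03564251  0.1768202 ]
```

Steady: about 6.0 N at the wrist, and a pad reading of 3.0 that is less noisy. Going on.

play_rows(series=[[0.2, -8.4, 0, 0.05], [0.8, -16.8, 0, 0.1]])

```text
t: 8.15
tool_pos: [0.4733, -0.0369, 0.1767]
orientation: [-3.123, 0.136, -0.002]
force: [-0.5, 0.6, 0.3]
gripper_width: 0.0327
finger_force: 0.0
```

```bash
python3 f.py; python3 -c "
from rig import *
s=read_state();print(s['joint_pos'].round(3),s['joint_vel'].round(3))"
```

```text
8.15 th 0.030983084306310464 th_pos -0.05234312237441461 r 0.16967032259163992 Ftool [-0.5125375  -0.598647   -0.24328728] tz -0.01403396814647175 [ 0.47333081 -0.03687954  0.17674904]
[-0.087  0.041 -0.294  1.235  0.016  3.142] [-0.238  0.    -0.005  0.008  0.121 -0.002]
```

Joint 6 has hit its range limit (3.14), so strokes must stay below θ ≈ −0.05. I'll work to and fro between −1.15 and −0.06 instead, with a small helper to print the rows.

```bash
cat > arc.py <<'E'
from h import *
import sys
s=read_state();R=Ro.from_rotvec(s["orientation"]).as_matrix();C=np.array([.643,-.0375]);y0=np.arctan2(R[1,0],R[0,0]);out=[]
for th in map(float,sys.argv[1:]):
    ps=-.056-th;g=C-.168*np.array([np.cos(ps),np.sin(ps)]);d=(g-s["tool_pos"][:2])*1e3
    out.append([round(float(x),3) for x in(np.cos(y0)*d[0]+np.sin(y0)*d[1],np.sin(y0)*d[0]-np.cos(y0)*d[1],0,y0-ps)])
print(out)
E
python3 arc.py -.1 -.2 -.3 -.42 -.54 -.66 -.78 -.9
```

```text
[[2.521, 7.821, 0.0, -0.131], [5.543, 24.339, 0.0, -0.231], [10.2, 40.474, 0.0, -0.331], [17.878, 59.101, 0.0, -0.451], [27.731, 76.676, 0.0, -0.571], [39.617, 92.944, 0.0, -0.691], [53.366, 107.672, 0.0, -0.811], [68.778, 120.649, 0.0, -0.931]]
```

play_rows(series=[[2.5, 7.8, 0, -0.131], [5.5, 24.3, 0, -0.231], [10.2, 40.5, 0, -0.331], [17.9, 59.1, 0, -0.451], [27.7, 76.7, 0, -0.571], [39.6, 92.9, 0, -0.691], [53.4, 107.7, 0, -0.811], [68.8, 120.6, 0, -0.931]])

```text
t: 9.15
tool_pos: [0.531, -0.1642, 0.1747]
orientation: [-2.852, -1.282, -0.012]
force: [-0.3, 2.8, 0.7]
gripper_width: 0.0324
finger_force: 0.7
```

```bash
python3 f.py; python3 arc.py -1. -1.08 -1.15
```

```text
9.15 th -0.9006579817328327 th_pos -0.9028686586842191 r 0.16912873334382533 Ftool [ 1.9192148  -2.06032546 -0.67241834] tz -0.03721672276569124 [ 0.53098056 -0.16421295  0.17470642]
[[1.957, 16.288, 0.0, -0.099], [3.823, 29.594, 0.0, -0.179], [6.324, 41.083, 0.0, -0.249]]
```

play_rows(series=[[2, 16.3, 0, -0.099], [3.8, 29.6, -1, -0.179], [6.3, 41, -2, -0.249]])

```text
t: 9.52
tool_pos: [0.5658, -0.1867, 0.1759]
orientation: [-2.673, -1.624, -0.013]
force: [-0.6, 0.3, -1.0]
gripper_width: 0.0328
finger_force: 0.4
```

```bash
python3 f.py; python3 arc.py -1.1 -1.03 -.96 -.9 -.85 -.8 -.75 -.7
```

```text
9.525 th -1.14800087349798 th_pos -1.1491649227378198 r 0.16803078855272463 Ftool [-0.02922133 -0.71037218  0.95838244] tz -0.026950926920332137 [ 0.56576012 -0.18672582  0.17594519]
[[0.224, -8.257, 0.0, 0.048], [1.199, -19.974, 0.0, 0.118], [2.991, -31.594, 0.0, 0.188], [5.171, -41.434, 0.0, 0.248], [7.435, -49.522, 0.0, 0.298], [10.101, -57.487, 0.0, 0.348], [13.162, -65.308, 0.0, 0.398], [16.61, -72.967, 0.0, 0.448]]
```

play_rows(series=[[0.2, -8.3, 0, 0.048], [1.2, -16.7, 0, 0.098], [2.4, -25, 0, 0.148], [4.2, -33.2, 0, 0.198]])

```text
t: 10.02
tool_pos: [0.539, -0.1687, 0.1765]
orientation: [-2.826, -1.347, -0.013]
force: [4.1, -5.6, -4.1]
gripper_width: 0.0325
finger_force: 2.9
```

play_rows(series=[[0.2, -8.4, 0, 0.05], [0.8, -16.8, 0, 0.1]])

```text
t: 10.28
tool_pos: [0.5264, -0.1574, 0.1766]
orientation: [-2.89, -1.204, -0.012]
force: [3.7, -4.6, -3.1]
gripper_width: 0.0323
finger_force: 3.2
```

```bash
python3 f.py
```

```text
10.275 th -0.8456914855904635 th_pos -0.8554573037193404 r 0.16727569250359034 Ftool [-0.69356432  5.84467688  3.06860715] tz -0.03354319178657412 [ 0.5263928  -0.15743297  0.17663546]
```

play_rows(series=[[0.2, -8.4, 0, 0.05], [0.8, -16.8, 0, 0.1]])

```text
t: 10.52
tool_pos: [0.5149, -0.145, 0.1767]
orientation: [-2.946, -1.058, -0.011]
force: [3.8, -4.0, -2.4]
gripper_width: 0.0321
finger_force: 2.9
```

```bash
python3 f.py
```

```text
10.525 th -0.7457145786012402 th_pos -0.7542280616149887 r 0.1672723691871679 Ftool [0.30923164 5.52702027 2.35529   ] tz 0.029854867854851794 [ 0.51487229 -0.14503295  0.17673465]
```

play_rows(series=[[0.2, -8.4, 0, 0.05], [0.8, -16.8, 0, 0.1]])

```text
t: 10.78
tool_pos: [0.5049, -0.1317, 0.1769]
orientation: [-2.995, -0.91, -0.01]
force: [4.0, -5.1, -4.8]
gripper_width: 0.0326
finger_force: 3.6
```

```bash
python3 f.py
```

```text
10.775 th -0.6456742785848713 th_pos -0.6546278514269295 r 0.16722231303522261 Ftool [0.47731493 6.46960189 4.73033184] tz 0.00522612407998678 [ 0.50485604 -0.13173136  0.1769294 ]
```

Possibly starting to bear (3.6 against 3.0). Smaller steps now.

play_rows(series=[[0.2, -8.4, 0, 0.05]])

```text
t: 10.9
tool_pos: [0.5005, -0.1249, 0.1771]
orientation: [-3.017, -0.834, -0.01]
force: [5.5, -7.1, -4.9]
gripper_width: 0.0323
finger_force: 4.5
```

```bash
python3 f.py
```

```text
10.9 th -0.5955486507437439 th_pos -0.6062558763222372 r 0.16720012266277554 Ftool [1.00022366 8.94004135 4.85466095] tz 0.02535140361839336 [ 0.50048016 -0.12492984  0.17707742]
```

Now 8.9 N against about 6.0 (pad 4.5 against 3.0), which is half as much again and roughly 195 N. I'll stop, ease back into the slack, open and lift off.

play_rows(series=[[0, 4, 0, 0], [0, 4, 0, 0]], jaw=0.6)

```text
t: 11.15
tool_pos: [0.502, -0.1271, 0.1772]
orientation: [-3.012, -0.841, -0.008]
force: [0.7, -1.5, 0.4]
gripper_width: 0.0516
finger_force: 0.7
```

play_rows(series=[[0, 0, 0, 0], [0, 0, -20, 0], [0, 0, -50, 0], [0, 0, -90, 0], [-30, 0, -120, 0], [-30, 0, -120, 0]])

```text
t: 11.9
tool_pos: [0.4762, -0.1444, 0.2994]
orientation: [-3.014, -0.841, -0.014]
force: [0.8, -0.1, -0.5]
gripper_width: 0.0511
finger_force: 0.0
```

```bash
python3 - <<'E'
from h import *
s=read_state();print(s["t"],s["tool_pos"],s["force"])
im=read_camera("wrist")[:,:,::-1]
cv2.imwrite("pics/w6.png",im)
E
```

```text
11.9 [ 0.47618298 -0.1444177   0.29941376] [ 0.77665956 -0.05637162 -0.45020621]
```

View pics/w6.png

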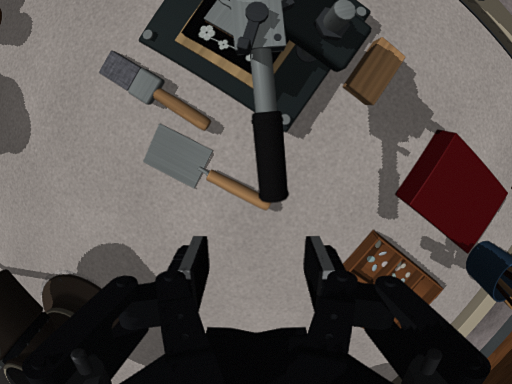

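The gripper is clear, the handle is free and nothing has moved. One numeric check of the lever angle before handing in.

```bash
python3 - <<'E'
from h import *
s=read_state();im=cv2.imread("pics/w6.png")
C=np.array([.643,-.0375])
for ps in (.53,.57,.61):
  p=C-.05*np.array([np.cos(ps),np.sin(ps)])
  print(ps,"pin",wpix([*p,.2],s),"gripend",wpix([*(C-.206*np.array([np.cos(ps),np.sin(ps)])),.176],s))
  for l in(-.38,0,.15,.38):
    q=p-.032*np.array([np.cos(ps-l),np.sin(ps-l)]);print(l,np.round(wpix([*q,.218],s),1),np.round(wpix([*q,.2],s),1))
cv2.imwrite("pics/w7.png",cv2.resize(im[0:80,210:310],(800,600 if 0 else 640),interpolation=cv2.INTER_CUBIC)[:600])
E
```

```text
0.53 pin (np.float64(249.82592374579156), np.float64(11.390679673477877)) gripend (np.float64(248.53812490549552), np.float64(202.7015458244634))
-0.38 [266.   43.8] [265.4  48.7]
0 [248.3  46.7] [249.2  51.5]
0.15 [241.2  46.2] [242.6  51. ]
0.38 [230.8  43.7] [233.   48.6]
0.57 pin (np.float64(252.5325202505029), np.float64(11.351653032246986)) gripend (np.float64(257.9856868300746), np.float64(202.6795965060717))
-0.38 [270.7  43.1] [269.8  48.1]
0 [253.2  46.7] [253.6  51.4]
0.15 [246.   46.4] [247.1  51.2]
0.38 [235.5  44.2] [237.4  49.1]
0.61 pin (np.float64(255.23730267334955), np.float64(11.225507876666825)) gripend (np.float64(267.43066368477133), np.float64(202.29265115935232))
-0.38 [275.4  42.3] [274.1  47.4]
0 [258.   46.4] [258.1  51.2]
0.15 [250.9  46.4] [251.6  51.2]
0.38 [240.2  44.5] [241.7  49.4]
```

View pics/w7.png

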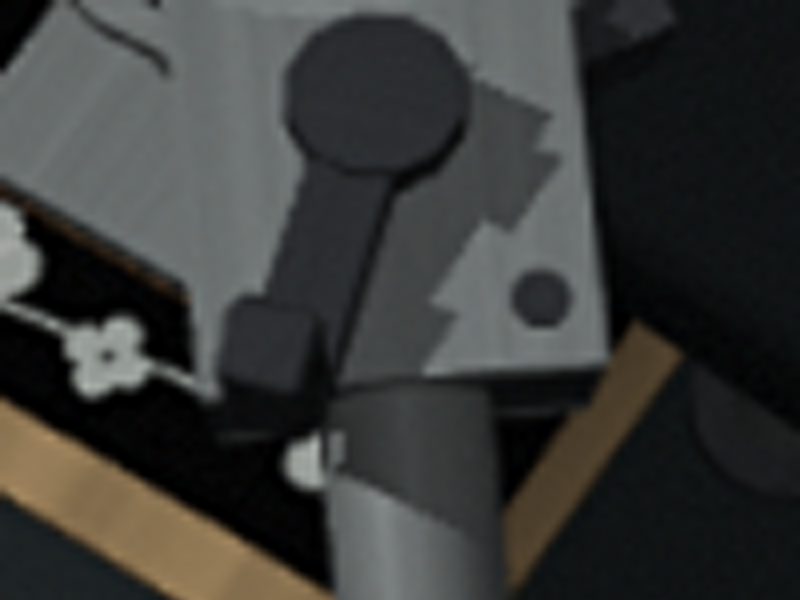

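The tab is at raw (243,43), so the lever is at about +0.35, fully on the lowering side.

```bash
python3 -c "
from rig import *
print(close_job())"
```

```text
the job is handed in; nothing more can be done
None
```

The job is handed in: the lever is on the lowering side, the handle free-wheeled counter-clockwise at about 2 N, and driving stopped at 8.9 N against 6.0 N running free (about 195 N on the panel, estimated); two lapses: pushing the lever also swung the handle about 0.2 rad clockwise before the counter-clockwise swing, and I viewed 11 pictures, one over the limit of 10.

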